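# Turn the parts tin to show its label and latch it

## Robot

A 6-joint arm with a two-finger parallel gripper is mounted at the origin on a cart in front of the work surface, level with it; the furniture and walls round the work are solid. World frame = base frame: x ahead of the robot, y to its left, z up, the work surface at z = 0. Lengths are in m, angles in rad, forces in N, time in s.
With the tool pointing down it reaches from about 0.325 to 1 m from the base axis. Payload 5.1 kg.
Tool frame: the origin (TCP) lies at the very end of the fingers, on their centre line; the grasp point (between the pads) lies 19 mm behind it; x points along the fingers, y is the direction in which the jaws open and shut, and the axes are right-handed (so a half turn about x gives the same grasp; the last joint's range is limited). The gripper opens to 85 mm and grips with 20 to 120 N. Pads are 22 mm wide; open, the fingers measure 114 mm over their backs; the gripper's body (76 mm by 85 mm) begins 54 mm behind the grasp point. The pads swing forward as they close: fully open they stand 13 mm farther back than shut.
Start: joints at [1.066, 0.124, 1.65, -0, 1.367, -0.083], TCP at [0.266, 0.593, 0.231] pointing down, gripper open.
Joint ranges: [-2.61, 2.61], [-1.02, 2.33], [0.03, 2.71], [-1.35, 4.49], [0.32, 2.68], [-2.91, 2.91]. Speed limits (rad/s): [2.57, 2.57, 3.14, 3.14, 3.14, 3.14].

## Interface

Orientations are given as a unit quaternion [w, x, y, z].
In Python, from plant import manip gives the robot as it stands.
- The arm moves only by the tool jog_arm, never from a script. Its argument "deltas" is one flat list of numbers, 7 for each row, row after row: the shift along the tool's x, y, z in m, then the turn, a rotation vector about the tool's x, y, z in rad, then the closure in counts, from 0 (fully open) to 255 (shut). A call has 1 to 12 rows; each row shifts and turns the pose as measured when the row begins, along the tool's axes as they then stand; what a row does not reach is not made up. A row lasts 1/10 s, in which the tool goes at most 50 mm and 8.59 degrees, less where a joint would pass 70% of its speed; a pose out of reach is approached as far as the arm can. A call is refused whole if a number of a shift passes 0.05 or a number of a turn 0.15, either way. A call with a gripper value outside its range is refused whole. The fingers move at their own pace and stop on an object; "squeeze" is the grip in N (left out, the last holds). Time passes only in rows, so rows that do not move let the fingers close. It gives the time, the measured TCP pose, the force and the opening at its end, in the units of the state.
- manip.get_state(): the state, without advancing time (a new reading comes with each control period).
- manip.read_camera(name): name is "side" or "top" or "wrist"; returns the picture (400x640x3 uint8, red, green, blue); there is no depth.
- manip.camera_params(name): a dict with "mtx" (3x3 intrinsics, pixels), "k1" (the pictures are not rectified: a ray, as slopes to the right and down, at radius r is drawn at 1 + k1 r^2 times it, then the intrinsics apply), "origin" and "attitude" of the camera in the world. Camera axes: x right, y up, looking along -z (the intrinsics and any distortion apply to the point x, -y, -z); pixel columns grow to the right and rows downward; lengths in m; the calibration is good to about 2 mm. A picture is of the moment at which its call begins: read the wrist's pose just before it. camera_params takes no time and is no camera call; for the wrist camera it gives the pose at the moment of the call.
- manip.job_done(): hands the job in, once; it reports no verdict.
Trained networks look in the newest picture that a camera, given by its name, has taken for a name from the list of things; names that differ only in an ending like _2 or _b are one class to them, and where a whole thing is asked for, a point or a joint stands for the part that bears it (a point fixed in the world has none). Each returns a list of dicts, best first, with "score" (0 to 1); they miss things now and then, are a little off and sometimes report something else, mostly with a low value. They report only what shows in the picture. A call takes as long as a camera call. They do not tell look-alikes from the thing itself.
- manip.search_frame(label, camera): "rect" ([left, top, right, bottom] in pixels, round what is visible of it).
- manip.cut_out(label, camera): "pixels" (400x640 bool, what is visible of it) and "rect" ([left, top, right, bottom] in pixels, round what is visible of it).
The state is a dict: "time_s": time; "qpos": joint angles; "joint_velocities": joint speeds; "tau": joint torques, N m; "position": TCP position; "tool_rot": TCP orientation; "ft_force": force on the tool from outside, world axes, zero at the start; "moment": the same for the moment, N m; "finger_gap": opening from 0.0 (shut) to 1.0 (fully open).
Only numpy, scipy, OpenCV 4.12 (cv2) and the standard library are available. Lean on these libraries where they do the work, as an engineer would, in place of code of your own. Each camera call takes 0.05 s, during which the arm holds its last target.

## Task

The parts tin stands on a turning stand with its label facing the wrong way. Roll it round (a fingertip on its edge will do), keeping it upright in the stand, until the label squarely faces the front of the stand (the side with the latch), then swing the latch fully home so that its nose goes into the notch in the tin's rim above the label. Leave the things around it where they are.

Things in the scene. Friction and masses are not known exactly. Their poses are not given: they have to be found in the camera images.
- stand: Fixed turning stand: grey foot plate 165 x 150 mm, 12 mm high, with a black saucer (111 mm across, rim at 24 mm, inner floor 19 mm above the bench) that turns endlessly on an upright axis; it needs about 0.02 N m and stays where it is left. Origin on that axis at bench height, z up; -x of this frame is the stand's FRONT, roughly towards the robot (yaw varies within 0.35 rad).
- tin: Round tin of dark metal, 100 mm across, 78 mm high with its rim, about 0.5 kg, loose in the saucer (2 mm play) and turning with it; too wide to grasp across. Origin at the centre of its underside, z up; the label is on its -x side, so it is right when its axes agree with the stand's. A fingertip pressed on the rim (top 97 mm above the bench) with a few newtons and led round the axis carries it along.
- tin_label (a point): Centre of the white paper label (65 mm along the curve, 40 mm high, printed with a black bar and two leads) on the tin's side, 50 mm from the tin's axis and 29 mm above its underside
- tin_top (a point): Centre of the tin's flat lid, on its axis, 70 mm above its underside. The raised rim round it is 8 mm high and 5 mm thick, outer edge at 50 mm radius
- tin_notch (a point): Middle of the only notch in the tin's rim, 28 mm wide, right above the label, 47.5 mm from the axis and 4 mm above the lid. A 14 mm wide paper tab of the label folds through it onto the lid
- latch (a joint): Steel latch arm that turns level about the upright post: 0 = fully home (arm along the front of the tin, nose in the notch), growing to 1.6 rad as it swings away towards the robot (clockwise from above). It stays where left (about 0.03 N m). If the notch is not in front, its nose meets the rim and stops near 0.2 rad; nearly in place, the round nose nudges the tin the last few degrees.
- latch_post (a point): Axis of the latch's upright post, at the stand's front left: (-60, 55) mm in the stand's frame; this point is at the arm's mid-height, 94.5 mm above the bench
- latch_pin (a point): On the upright thumb pin at the arm's free end, 55 mm from the post's axis; pin 10 mm thick (cap 13 mm), rising from 99.5 (top of the arm) to 127.5 mm above the bench, this point at 114.5 mm. Home, it stands 60 mm straight in front of the stand's axis. The nose, 8 mm thick, reaches 20 mm from the pin square to the arm, at 94.5 mm height. Pushed from the robot's side it swings home.
- flux_jar: Bystander: white screw-lid jar 46 mm across, 36 mm high; origin under its centre
- board_small: Bystander: small green circuit board 45 x 60 x 24 mm; origin under its centre
- screw_tin: Bystander: low round jar with a screw lid, 60 mm across, 32 mm high; origin under its centre
- grease_pot: Bystander: small screw-lid jar 40 mm across, 40 mm high; origin under its centre
- transformer: Bystander: small transformer 76 x 68 x 40 mm; origin under its centre
- side_cutter: Bystander: side cutter pliers lying flat, 49 x 126 x 11 mm; origin under its centre
- marker_pen: Bystander: marker pen lying flat, 135 mm long; origin under its centre
Not all that is in view belongs to the job. What is shaped like the tin but brown or pink is not meant.

How it is judged:
By the outcome, as a careful person would: the job done as asked, in the order asked, and still so for the second after the job is handed in, with the robot touching nothing.
It also fails if it takes over 64 s, if anything falls off the work surface, if the arm or the gripper's body presses on something with over 40 N, if the wrist force passes 120 N, or if a joint passes its speed limit or range.

## Working session

There is one attempt and no reset: what is moved stays moved. The work goes in short steps, Python scripts to look and compute and a tool call to move; the robot and the scene stay as the last step left them, time stands still between calls to the robot, and variables do not carry over. Pictures are saved under pics/ and viewed, and the job is handed in when it is done.

Besides the shell and the picture viewer there is one more tool, called after ">>>" as a command line: name --argument value ..., lists and objects as JSON in quotes. jog_arm: Moves the arm, as the interface text tells. Its arguments: {"type":"object","properties":{"deltas":{"type":"array","items":{"type":"number"}},"squeeze":{"type":"number"}},"required":["deltas"]}

```bash
ls; mkdir -p pics
cat > h.py <<'E'
import numpy as np, cv2
from plant import manip
from scipy.spatial.transform import Rotation as R
def save(im,n,crop=None,s=1):
    if crop: l,t,r,b=crop; im=im[t:b,l:r]
    if s!=1: im=cv2.resize(im,None,fx=s,fy=s,interpolation=cv2.INTER_CUBIC)
    cv2.imwrite(f'pics/{n}.png',im[:,:,::-1])
def att(p):
    a=np.array(p['attitude'],float)
    return a if a.shape==(3,3) else R.from_quat(a,scalar_first=True).as_matrix()
def proj(p,X):
    X=np.atleast_2d(X); c=(X-np.array(p['origin']))@att(p)
    s=np.c_[c[:,0],-c[:,1]]/(-c[:,2:3]); r2=(s**2).sum(1,keepdims=True); s=s*(1+p['k1']*r2)
    M=np.array(p['mtx']); return s@M[:2,:2].T+M[:2,2]
def ray(p,uv):
    M=np.array(p['mtx']); uv=np.atleast_2d(uv).astype(float)
    d=np.linalg.solve(M[:2,:2],(uv-M[:2,2]).T).T; s=d.copy()
    for _ in range(20): s=d/(1+p['k1']*(s**2).sum(1,keepdims=True))
    return np.array(p['origin']), np.c_[s[:,0],-s[:,1],-np.ones(len(s))]@att(p).T
def atz(p,uv,z):
    o,d=ray(p,uv); return o+d*((z-o[2])/d[:,2])[:,None]
E
python3 - <<'E'
from h import *
for c in ['top','side','wrist']:
    im=manip.read_camera(c); save(im,c+'0'); np.save(c+'0.npy',im); print(c,manip.camera_params(c))
print(manip.get_state())
E
```

```text
pics
top {'mtx': array([[441.38646496,   0.        , 310.52588149],
       [  0.        , 441.38646496, 198.06735836],
       [  0.        ,   0.        ,   1.        ]]), 'k1': -0.04500732540947697, 'origin': array([ 0.37752067, -0.03209228,  1.37853163]), 'attitude': array([-0.695995  , -0.03613728,  0.04279347,  0.71585877])}
side {'mtx': array([[445.74962241,   0.        , 311.52100016],
       [  0.        , 445.74962241, 193.06860772],
       [  0.        ,   0.        ,   1.        ]]), 'k1': -0.12269749454201781, 'origin': array([ 0.10804944, -1.14569961,  0.65184329]), 'attitude': array([ 0.82810743,  0.53230361, -0.08659632, -0.15294453])}
wrist {'mtx': array([[328.89451028,   0.        , 318.52051329],
       [  0.        , 328.89451028, 200.18315129],
       [  0.        ,   0.        ,   1.        ]]), 'k1': -0.024176941144429472, 'origin': array([0.19703101, 0.62357113, 0.37394107]), 'attitude': array([ 0.82989637, -0.12656706, -0.08100528,  0.53729967])}
{'time_s': 0.15, 'qpos': array([ 1.06642568e+00,  1.24388199e-01,  1.65136744e+00, -3.50919064e-05,
        1.36749089e+00, -8.25799814e-02]), 'joint_velocities': array([-0.00200612, -0.00326991, -0.00392244,  0.00047549, -0.00074599,
       -0.00045971]), 'tau': array([ 9.20653947e-04, -4.24224830e+01, -3.66014349e+01, -9.35280559e-05,
        4.63609962e-03, -2.01273856e-06]), 'position': array([0.26589961, 0.59260449, 0.23030989]), 'tool_rot': array([ 0.69128281,  0.14745678,  0.69159785, -0.14858327]), 'ft_force': array([-0.74246296, -0.09150483,  0.27569459]), 'moment': array([-0.00242391, -0.01643986, -0.0023587 ]), 'finger_gap': 1.0000322722596169}
```

View pics/top0.png

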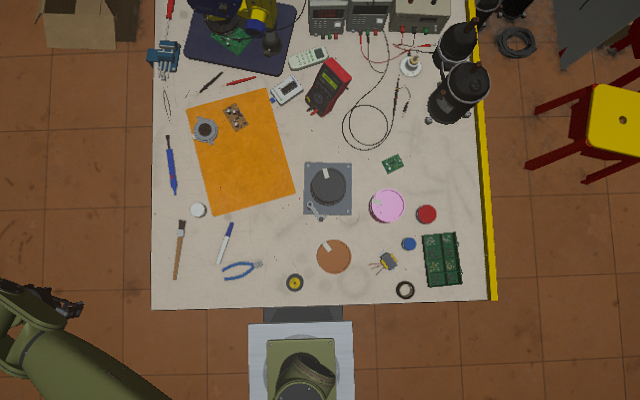

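View pics/side0.png

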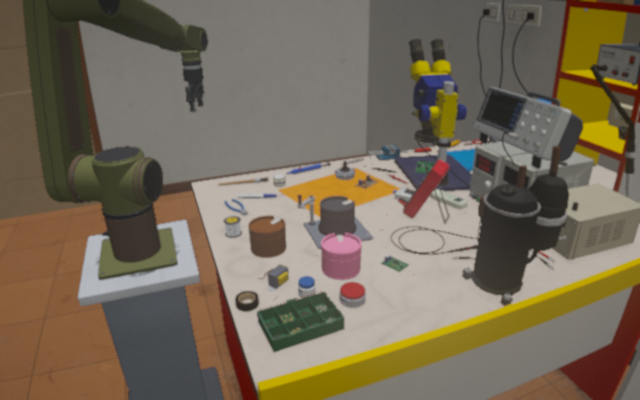

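View pics/wrist0.png

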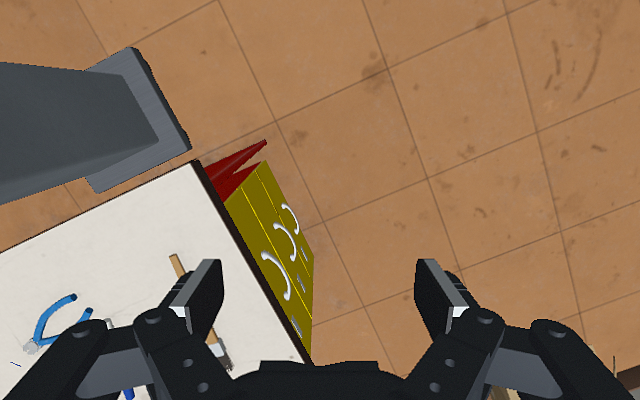

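The tin candidates in the top view are dark (327,186) on the grey stand, brown (333,256) and pink (386,206). I choose the dark one and check it in a close crop.

Run:
```python
from h import *
im=np.load('top0.npy'); save(im,'topc',(290,150,365,225),8)
im=np.load('side0.npy'); save(im,'sidec',(270,170,390,260),6)
p=manip.camera_params('top')
manip.read_camera('top')
for l in ['tin','stand','latch','tin_notch','latch_pin']:
    for d in manip.cut_out(l,'top')[:4]:
        m=d['pixels']; ys,xs=np.nonzero(m); print(l,round(d['score'],2),d['rect'],xs.mean(),ys.mean())
        if l=='stand':
            c=cv2.findContours(m.astype(np.uint8),0,2)[0]; c=max(c,key=cv2.contourArea)
            print(cv2.minAreaRect(c)); b=cv2.boxPoints(cv2.minAreaRect(c)); print(atz(p,b,0.012))
print(atz(p,[[333,256]],.08),atz(p,[[327,184]],.097))
```

```text
tin 0.95 [369.1, 191.3, 406.0, 225.0] 386.3694984646878 205.72057318321393
tin 0.92 [318.2, 240.7, 350.2, 272.0] 333.59561128526644 256.0626959247649
stand 0.71 [303.6, 163.9, 351.1, 224.7] 326.79901960784315 191.9607843137255
((327.5, 193.0), (60.0, 49.0), 90.0)
[[ 0.64214302 -0.02668759  0.012     ]
 [ 0.63801316 -0.18086436  0.012     ]
 [ 0.44928295 -0.1734681   0.012     ]
 [ 0.45358584 -0.02166046  0.012     ]]
latch 0.7 [306.0, 204.3, 324.0, 221.0] 314.91346153846155 211.82692307692307
tin_notch 0.7 [319.0, 239.7, 350.5, 272.9] 333.33298755186723 256.26763485477176
tin_notch 0.65 [308.1, 170.9, 342.6, 203.2] 328.21398305084745 185.71822033898306
tin_notch 0.63 [367.3, 188.1, 404.9, 221.6] 386.355980861244 206.13684210526316
latch_pin 0.19 [312.5, 169.3, 346.4, 203.0] 328.4224652087475 185.62823061630218
[[ 0.35092071 -0.10718486  0.08      ]] [[ 0.56123375 -0.09572865  0.097     ]]
```

View pics/topc.png

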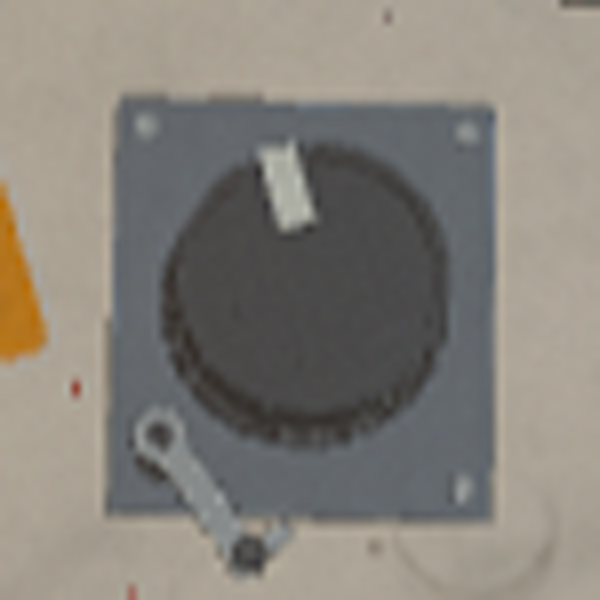

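View pics/sidec.png

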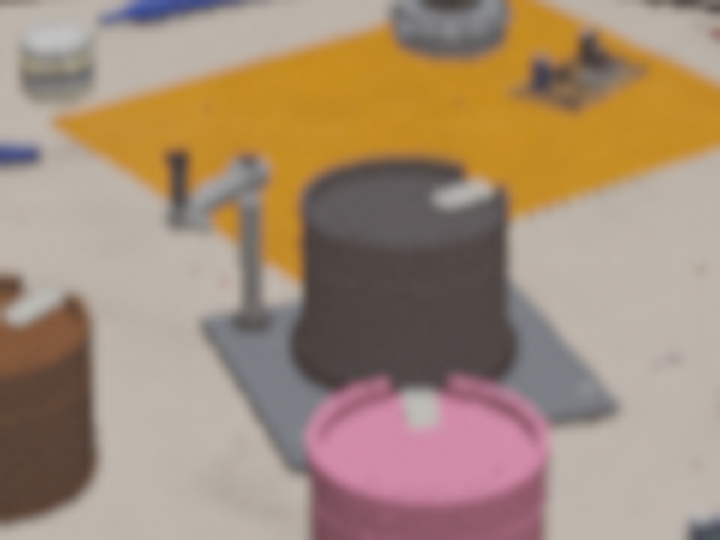

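Run:
```python
from h import *
p=manip.camera_params('top')
f=lambda c:(np.array(c)+.5)/8-.5+np.array([290,150])
C=atz(p,f([[120,97],[492,105],[490,520],[107,515]]),0.012)
print(C, C.mean(0), [np.linalg.norm(C[i]-C[i-1]) for i in range(4)])
yaws=[np.arctan2(*(a-b)[1::-1]) for a,b in ((C[0],C[3]),(C[1],C[2]))]+[np.arctan2(*(a-b)[1::-1])-np.pi/2 for a,b in ((C[0],C[1]),(C[3],C[2]))]
print(yaws); y=np.mean(yaws); print('yaw',y)
post=atz(p,f([155,433]),0.1)[0]; pin=atz(p,f([247,553]),.1275)[0]
print('post',post,'pin',pin,np.hypot(*(post-pin)[:2]))
c,s=np.cos(y),np.sin(y); M=np.array([[c,-s],[s,c]])
print('axis from post',post[:2]-M@[-.06,.055],'plate',C.mean(0)[:2])
lid=atz(p,f([308,278]),.097)[0]; tab=atz(p,f([280,150]),.097)[0]; tab2=atz(p,f([298,228]),.089)[0]
print('lid',lid,'tab',tab,tab2)
for a in (C.mean(0)[:2],post[:2]-M@[-.06,.055]): 
    v=M.T@(tab[:2]-a); v2=M.T@(tab2[:2]-a); print('notch ang in stand',np.arctan2(v[1],v[0]),np.hypot(*v),np.arctan2(v2[1],v2[0]))
d=M.T@(pin-post)[:2]; print('latch dir',np.arctan2(d[1],d[0]), 'q=', -np.pi/2-np.arctan2(d[1],d[0]))
```

```text
[[ 0.64620201 -0.03171126  0.012     ]
 [ 0.63908994 -0.17794894  0.012     ]
 [ 0.47558292 -0.17078894  0.012     ]
 [ 0.48170551 -0.02221867  0.012     ]] [ 0.56064509 -0.10066695  0.012     ] [np.float64(0.16477017158954152), np.float64(0.14641052895599543), np.float64(0.16366371397122495), np.float64(0.14869637283298315)]
[np.float64(-0.05764299241034665), np.float64(-0.04376223875029131), np.float64(-0.048595363618485266), np.float64(-0.04118674142811174)]
yaw -0.04779683405180874
post [ 0.50440149 -0.04110847  0.1       ] pin [ 0.45800146 -0.07233543  0.1275    ] 0.055929290519151215
axis from post [ 0.56170514 -0.09891238] plate [ 0.56064509 -0.10066695]
lid [ 0.56022323 -0.09881511  0.097     ] tab [ 0.60807741 -0.09008398  0.097     ] [ 0.58011545 -0.09615419  0.089     ]
notch ang in stand 0.2673185863976648 0.04859860172129712 0.27555134924743
notch ang in stand 0.23592647745337866 0.04720516869735631 0.19650844744842874
latch dir -2.5014252854412518 q= 0.9306289586463552
```

```bash
cat >> h.py <<'E'
AX=np.array([0.561,-0.0995]); YAW=-0.048
def stand(r,a): return AX+r*np.array([np.cos(a+YAW),np.sin(a+YAW)])
def Rt(): return R.from_quat(manip.get_state()['tool_rot'],scalar_first=True).as_matrix()
# goal orientation: tool x down, jaw axis y along +/- world y
def goalR(sign=1): 
    x=np.array([0,0,-1.]); y=np.array([0,sign,0.]); return np.c_[x,y,np.cross(x,y)]
def need(Rg,pos):
    st=manip.get_state(); Rc=Rt()
    return Rc.T@(np.array(pos)-st['position']), R.from_matrix(Rc.T@Rg).as_rotvec()
E
python3 - <<'E'
from h import *
st=manip.get_state(); print(st['time_s'],st['position']); print(Rt().round(3))
for s in(1,-1): print(need(goalR(s),[*stand(.0475,-1.75),.18]))
for a in (-1.75,-.3,1.14): print(a,stand(.0475,a))
E
```

```text
0.45 [0.26609799 0.59297015 0.23121108]
[[-0.     0.409  0.912]
 [-0.     0.912 -0.409]
 [-1.    -0.    -0.   ]]
(array([ 0.05130538, -0.55765264,  0.56172554]), array([-4.21774212e-01, -4.36273518e-05,  1.71783757e-04]))
(array([ 0.05130538, -0.55765264,  0.56172554]), array([2.71981843e+00, 2.37136198e-04, 6.02246947e-05]))
-1.75 [ 0.55030044 -0.14577925]
-0.3 [ 0.60565269 -0.11569837]
1.14 [ 0.58288378 -0.05734137]
```

>>> jog_arm --deltas '[0,-0.04,0,-0.14,0,0,255,0,-0.04,0,-0.14,0,0,255,0,-0.04,0,-0.14,0,0,255,0,-0.045,0.02,0,0,0,255,0,-0.045,0.02,0,0,0,255,0,-0.045,0.02,0,0,0,255,0,-0.045,0.02,0,0,0,255,0,-0.045,0.02,0,0,0,255]'

```text
time_s: 1.25
position: [0.3359, 0.2503, 0.2299]
tool_rot: [0.708, -0.01, 0.706, 0.01]
ft_force: [1.0, -0.3, -0.2]
finger_gap: 0.001
```

Run:
```python
from h import *
print(need(goalR(1),[*stand(.0475,-1.75),.15]),manip.get_state()['ft_force'])
```

```text
(array([ 0.08021362, -0.40201981,  0.20280577]), array([ 0.02859647,  0.0019395 , -0.00011116])) [ 0.98183092 -0.29989551 -0.15852156]
```

>>> jog_arm --deltas '[0,-0.042,0.021,0.028,0,0,255,0,-0.042,0.021,0,0,0,255,0,-0.042,0.021,0,0,0,255,0,-0.042,0.021,0,0,0,255,0,-0.042,0.021,0,0,0,255,0,-0.042,0.021,0,0,0,255,0,-0.042,0.021,0,0,0,255,0,-0.042,0.021,0,0,0,255,0.02,-0.042,0.021,0,0,0,255,0.03,-0.03,0.015,0,0,0,255,0.03,0,0,0,0,0,255]'

```text
time_s: 2.35
position: [0.5519, -0.1811, 0.1616]
tool_rot: [0.717, 0.001, 0.697, -0.005]
ft_force: [-0.4, 0.2, 0.2]
finger_gap: -0.004
```

Run:
```python
from h import *
print(need(goalR(1),[*stand(.0475,-1.75),.11]),manip.get_state()['ft_force'])
im=manip.read_camera('wrist');save(im,'w1')
im=manip.read_camera('top');save(im,'t1',(250,120,410,260),5)
```

```text
(array([ 0.0513938 ,  0.03559756, -0.00335764]), array([-0.00862041,  0.02903518,  0.00490289])) [-0.4490706   0.17792308  0.21511115]
```

View pics/w1.png

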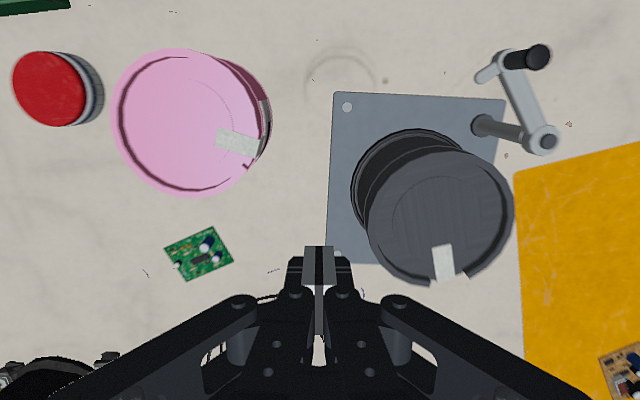

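View pics/t1.png

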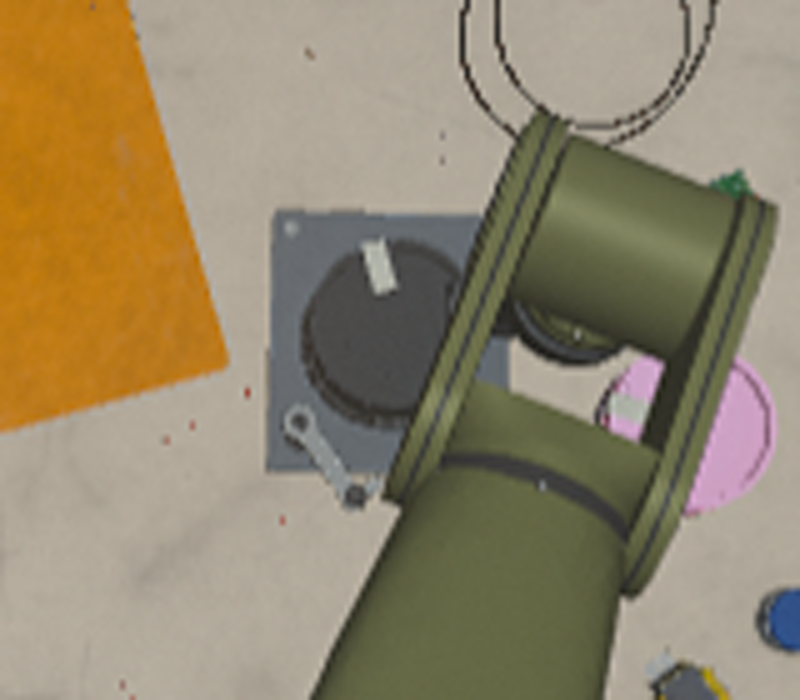

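>>> jog_arm --deltas '[0,0.02,-0.003,-0.008,0.029,0.005,255,0.01,0.016,0,0,0,0,255,0.03,0,0,0,0,0,255,0.01,0,0,0,0,0,255,0,0,0,0,0,0,255]'

```text
time_s: 2.95
position: [0.5457, -0.1368, 0.1102]
tool_rot: [0.705, -0.0, 0.709, 0.003]
ft_force: [-0.1, -0.7, 0.3]
finger_gap: 0.003
```

Run:
```python
from h import *
print(need(goalR(1),[*stand(.0475,-1.75),.097]),manip.get_state()['ft_force'],manip.get_state()['position'])
```

```text
(array([ 0.0131889 , -0.00908714,  0.00457094]), array([ 0.00464252, -0.00454976, -0.00400601])) [-0.13597775 -0.67104101  0.28989786] [ 0.54574762 -0.13676624  0.11024591]
```

>>> jog_arm --deltas '[0,-0.008,0.004,0.004,-0.004,-0.004,255,0.004,0,0,0,0,0,255,0.003,0,0,0,0,0,255,0.002,0,0,0,0,0,255,0.002,0,0,0,0,0,255]'

```text
time_s: 3.45
position: [0.5529, -0.1463, 0.1036]
tool_rot: [0.71, -0.001, 0.704, -0.001]
ft_force: [-0.0, -0.1, 0.2]
finger_gap: -0.002
```

Run:
```python
from h import *
print(need(goalR(1),[*stand(.0475,-1.75),.097]),manip.get_state()['ft_force'],manip.get_state()['position'])
```

```text
(array([ 0.00659117,  0.00057683, -0.00261722]), array([0.00026343, 0.00744555, 0.00322084])) [-0.01535515 -0.14866975  0.19652284] [ 0.55286866 -0.14633414  0.1036123 ]
```

>>> jog_arm --deltas '[0.004,0,-0.002,0,0.007,0.003,255,0.003,0,0,0,0,0,255,0.002,0,0,0,0,0,255,0.002,0,0,0,0,0,255]'

```text
time_s: 3.85
position: [0.554, -0.1474, 0.0969]
tool_rot: [0.71, -0.001, 0.705, -0.001]
ft_force: [-1.1, 1.9, 8.3]
finger_gap: 0.001
```

>>> jog_arm --deltas '[0.002,0,0,0,0,0,255,0.002,0,0,0,0,0,255]'

```text
time_s: 4.05
position: [0.5569, -0.148, 0.0969]
tool_rot: [0.712, -0.001, 0.702, -0.001]
ft_force: [-1.0, 1.3, 6.7]
finger_gap: 0.0
```

```bash
cat > arc.py <<'E'
from h import *
import sys
st=manip.get_state(); Rc=Rt(); v=st['position'][:2]-AX; r=np.hypot(*v); th=np.arctan2(v[1],v[0])
print('world th',th.round(3),'stand',(th-YAW).round(3),'r',r.round(4),'rot err',need(goalR(1),st['position'])[1].round(3), st['position'], st['ft_force'].round(1))
if len(sys.argv)>1:
    n=int(sys.argv[1]); s=float(sys.argv[2]); cur=np.array([r,th])
    P=[AX+v]
    for i in range(n):
        rr=r+(.0475-r)*min(1,(i+1)/3); t=th+s*(i+1); P.append(AX+rr*np.array([np.cos(t),np.sin(t)]))
    for a,b in zip(P,P[1:]): print((Rc.T@np.r_[b-a,0]*1000).round(1).tolist())
E
python3 arc.py 8 0.16
```

```text
world th -1.654 stand -1.606 r 0.0487 rot err [-0.     0.014  0.003] [ 0.5569437  -0.14798895  0.09688273] [-1.   1.3  6.7]
[0.1, 0.4, 7.7]
[0.1, 1.6, 7.5]
[0.1, 2.7, 7.1]
[0.1, 3.5, 6.7]
[0.1, 4.5, 6.1]
[0.1, 5.4, 5.3]
[0.0, 6.2, 4.4]
[0.0, 6.8, 3.3]
```

>>> jog_arm --deltas '[0.0015,0.0004,0.0077,0,0.014,0.003,255,0.0015,0.0016,0.0075,0,0,0,255,0.0015,0.0027,0.0071,0,0,0,255,0.0015,0.0035,0.0067,0,0,0,255]'

```text
time_s: 4.45
position: [0.5905, -0.141, 0.0968]
tool_rot: [0.71, -0.001, 0.705, -0.001]
ft_force: [-2.2, 1.3, 8.2]
finger_gap: 0.001
```

```bash
python3 arc.py 8 0.16
python3 - <<'E'
from h import *
im=manip.read_camera('wrist');save(im,'w2')
E
```

```text
world th -0.953 stand -0.905 r 0.0509 rot err [-0.001  0.007  0.003] [ 0.59049954 -0.14100998  0.09683985] [-2.2  1.3  8.2]
[0.0, 6.0, 5.4]
[0.0, 6.7, 4.3]
[0.0, 7.1, 3.1]
[0.0, 7.0, 2.9]
[-0.0, 7.4, 1.7]
[-0.0, 7.6, 0.5]
[-0.0, 7.6, -0.7]
[-0.0, 7.4, -1.9]
```

View pics/w2.png

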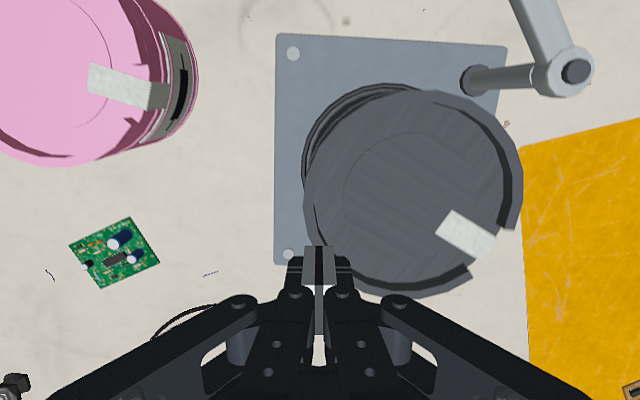

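The tin turns with the finger: the notch went from wrist pixel (445,275) to about (485,250). I'll keep going.

>>> jog_arm --deltas '[0.0015,0.006,0.004,0,0.007,0.003,255,0.0015,0.0065,0.0035,0,0,0,255,0.0015,0.007,0.0025,0,0,0,255,0.0015,0.007,0.0015,0,0,0,255]'

```text
time_s: 4.9
position: [0.61, -0.1162, 0.0969]
tool_rot: [0.712, -0.002, 0.702, -0.002]
ft_force: [-0.7, -0.8, 6.2]
finger_gap: 0.003
```

```bash
python3 arc.py 6 0.16
```

```text
world th -0.328 stand -0.28 r 0.0518 rot err [-0.001  0.015  0.006] [ 0.61002512 -0.11617914  0.09692675] [-0.7 -0.8  6.2]
[-0.0, 8.3, 0.6]
[-0.1, 8.0, -0.7]
[-0.1, 7.6, -2.0]
[-0.1, 7.4, -1.8]
[-0.1, 7.0, -2.9]
[-0.1, 6.5, -4.0]
```

>>> jog_arm --deltas '[0.0015,0.0075,-0.0015,0,0.014,0.006,255,0.0015,0.007,-0.0025,0,0,0,255,0.0015,0.0065,-0.0035,0,0,0,255,0.0015,0.006,-0.004,0,0,0,255]'

```text
time_s: 5.3
position: [0.6072, -0.0896, 0.0969]
tool_rot: [0.714, -0.001, 0.7, -0.002]
ft_force: [1.9, -0.9, 5.5]
finger_gap: 0.0
```

```bash
python3 arc.py 6 0.16
python3 - <<'E'
from h import *
im=manip.read_camera('wrist');save(im,'w3')
im=manip.read_camera('side');save(im,'s3',(270,170,390,260),6)
E
```

```text
world th 0.212 stand 0.26 r 0.0472 rot err [-0.001  0.021  0.004] [ 0.60717095 -0.08957783  0.09692377] [ 1.9 -0.9  5.5]
[-0.1, 7.3, -2.1]
[-0.1, 6.8, -3.2]
[-0.1, 6.3, -4.3]
[-0.1, 5.4, -5.3]
[-0.1, 4.5, -6.1]
[-0.2, 3.5, -6.7]
```

View pics/w3.png

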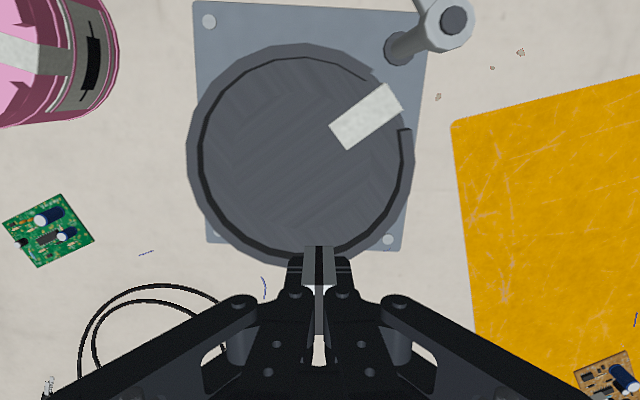

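View pics/s3.png

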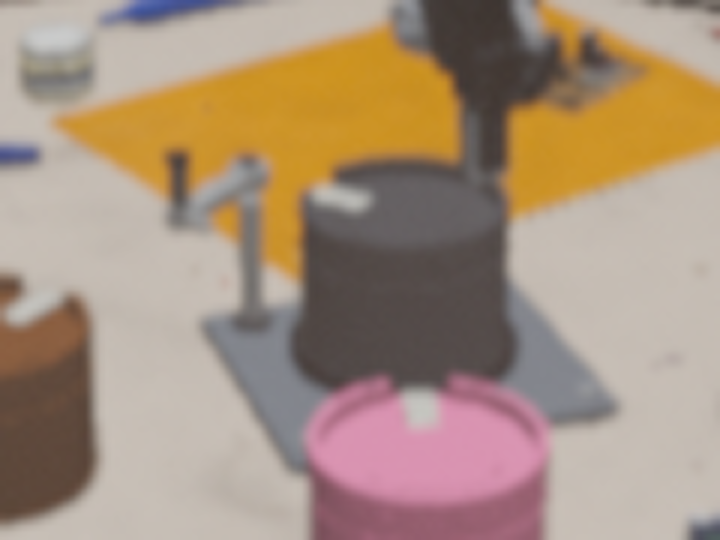

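```bash
cat > notch.py <<'E'
from h import *
import sys
def ang(cam,inner,outer):
    p=manip.camera_params(cam); a=atz(p,[inner,outer],.0895)[:,:2]; v=a[1]-a[0]
    c,s=np.cos(YAW),np.sin(YAW); M=np.array([[c,s],[-s,c]])
    q=(M@(a-AX).T).T
    print('inner,outer in stand mm',(q*1000).round(1).tolist(),'dir',np.arctan2(*(M@v)[::-1]),'pos',np.arctan2(q[:,1],q[:,0]))
a=list(map(float,sys.argv[2:])); ang(sys.argv[1],a[:2],a[2:])
E
python3 notch.py wrist 338.5 137 393 97
```

```text
inner,outer in stand mm [[-13.7, 18.6], [-32.2, 41.2]] dir 2.25580129264852 pos [2.20598714 2.23372425]
```

>>> jog_arm --deltas '[0.0015,0.0073,-0.002,0,0.02,0.004,255,0.0015,0.0068,-0.003,0,0,0,255,0.0015,0.0063,-0.004,0,0,0,255,0.0015,0.0055,-0.005,0,0,0,255,0.0015,0.0045,-0.0055,0,0,0,255]'

```text
time_s: 5.9
position: [0.5916, -0.06, 0.0968]
tool_rot: [0.711, -0.003, 0.704, -0.002]
ft_force: [0.2, -2.2, 9.2]
finger_gap: -0.001
```

```bash
python3 - <<'E'
from h import *
im=manip.read_camera('wrist');save(im,'w4')
E
python3 arc.py 3 0.1
```

```text
world th 0.93 stand 0.978 r 0.05 rot err [0.001 0.009 0.006] [ 0.59091437 -0.05941803  0.09683499] [-1.  -0.8  9.1]
[-0.1, 2.1, -4.6]
[-0.1, 1.6, -4.7]
[-0.0, 1.1, -4.7]
```

View pics/w4.png

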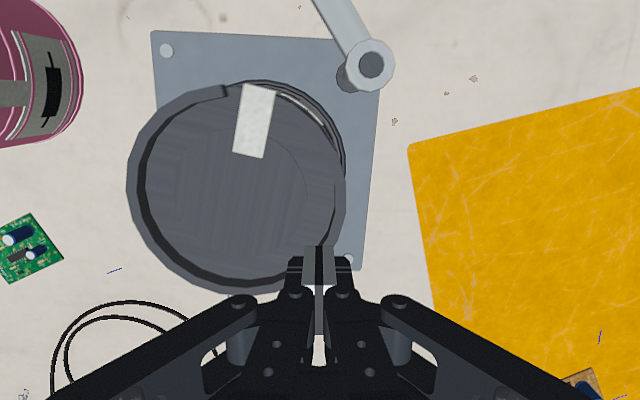

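```bash
python3 notch.py wrist 248 155 259 86;python3 - <<'E'
from h import *
im=manip.read_camera('side');save(im,'s4',(270,170,390,260),6)
im=manip.read_camera('wrist');save(im,'w4c',(110,60,370,300),3)
E
```

```text
inner,outer in stand mm [[-20.8, 6.1], [-51.3, 11.4]] dir 2.9722199914514986 pos [2.85449933 2.92362725]
```

View pics/s4.png

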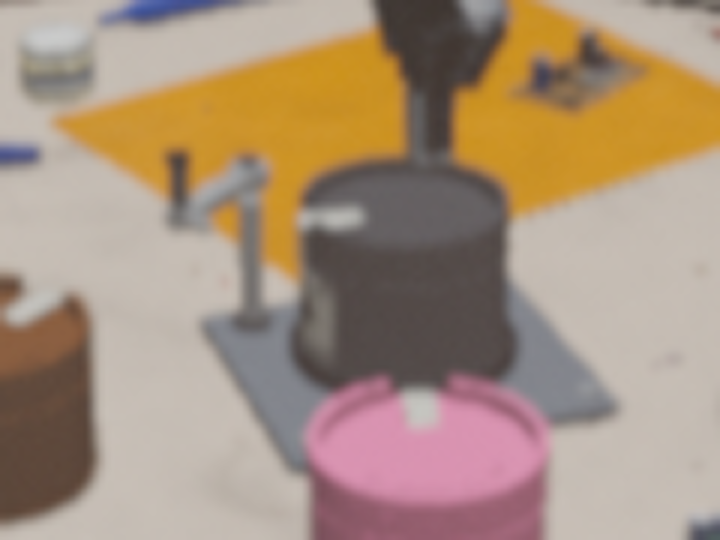

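View pics/w4c.png

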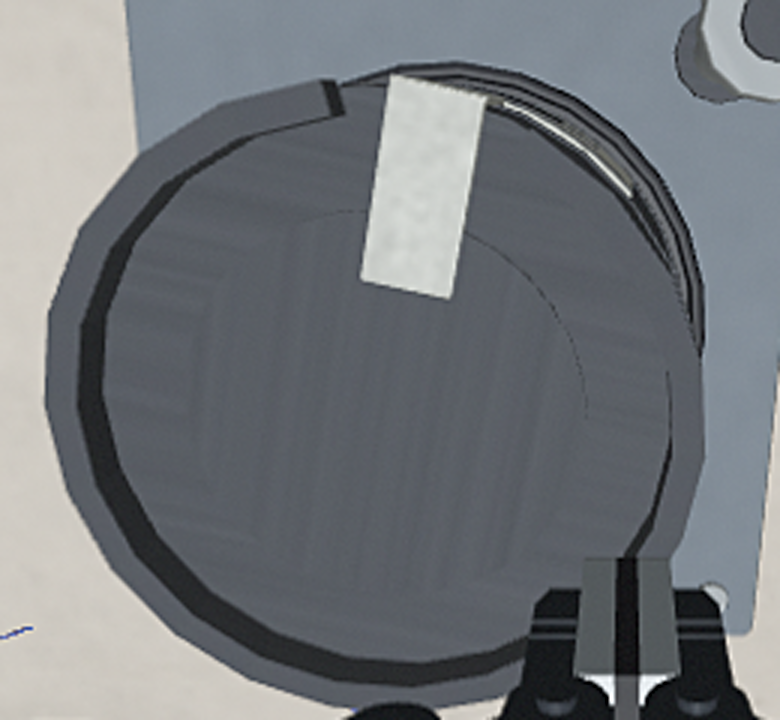

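>>> jog_arm --deltas '[0.0015,0.002,-0.0045,0,0.009,0.006,255,0.0015,0.0015,-0.004,0,0,0,255,0.001,0,0,0,0,0,255]'

```text
time_s: 6.35
position: [0.5858, -0.0563, 0.0969]
tool_rot: [0.71, -0.001, 0.704, -0.0]
ft_force: [-0.6, -1.3, 5.5]
finger_gap: 0.001
```

```bash
python3 - <<'E'
from h import *
im=manip.read_camera('wrist');save(im,'w5');save(im,'w5c',(110,60,370,300),3)
E
python3 arc.py 3 0.1
```

```text
world th 1.048 stand 1.096 r 0.0498 rot err [0.001 0.008 0.002] [ 0.58585378 -0.05640129  0.09690275] [-0.9 -0.5  7.2]
[-0.0, 1.6, -4.7]
[-0.0, 1.1, -4.8]
[-0.0, 0.6, -4.8]
```

View pics/w5.png

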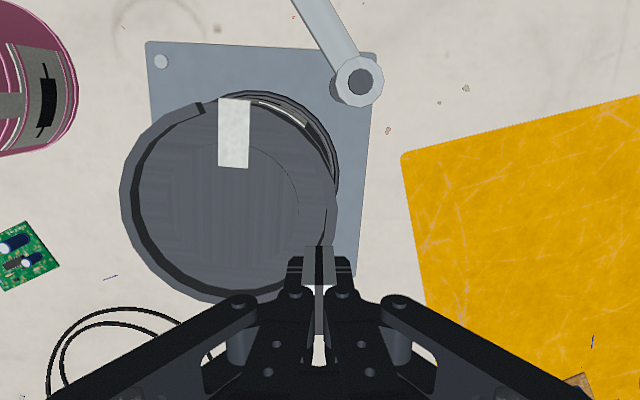

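```bash
python3 notch.py wrist 234 167 234.5 99
python3 - <<'E'
from h import *
p=manip.camera_params('wrist')
a=atz(p,[[146,42],[376,53],[356,276]],.012); print(a)
v=a[1]-a[0]; print(np.arctan2(v[1],v[0])-np.pi/2); v=a[2]-a[1]; print(np.arctan2(v[1],v[0]))
E
```

```text
inner,outer in stand mm [[-20.1, 2.3], [-50.6, 3.4]] dir 3.1078370752877835 pos [3.02608187 3.07523279]
[[ 0.4762796  -0.16706961  0.012     ]
 [ 0.48315434 -0.02026704  0.012     ]
 [ 0.64459288 -0.02732127  0.012     ]]
-0.046795682987195164
-0.04366831307923377
```

>>> jog_arm --deltas '[0.0015,0.0005,-0.0025,0,0.008,0.002,255,0.001,0,-0.001,0,0,0,255]'

```text
time_s: 6.6
position: [0.5845, -0.0558, 0.0969]
tool_rot: [0.709, -0.001, 0.705, 0.0]
ft_force: [0.8, -1.0, 5.7]
finger_gap: 0.002
```

```bash
python3 arc.py
```

```text
world th 1.078 stand 1.126 r 0.0496 rot err [0.001 0.005 0.   ] [ 0.58449141 -0.05576724  0.09692672] [ 0.8 -1.   5.7]
```

>>> jog_arm --deltas '[-0.01,0,0,0,0,0,255,-0.03,0,0,0,0,0,255,-0.04,0,0,0,0,0,255,-0.03,0,-0.03,0,0,0,255,0,0,-0.04,0,0,0,255,0,0,-0.04,0,0,0,255,0,0,-0.03,0,0,0,255,0,0,0,0,0,0,255]'

```text
time_s: 7.4
position: [0.4349, -0.0535, 0.2071]
tool_rot: [0.704, 0.0, 0.71, 0.002]
ft_force: [0.9, 0.4, -1.2]
finger_gap: -0.004
```

Run:
```python
from h import *
st=manip.get_state();print(need(goalR(1),[.43,-.068,.15]),st['ft_force'])
im=manip.read_camera('wrist');save(im,'w6')
im=manip.read_camera('top');save(im,'t6',(290,150,365,225),8)
```

```text
(array([ 0.05706638, -0.01470944, -0.00440334]), array([ 0.0025004 , -0.00945943, -0.00317138])) [ 0.90873864  0.35446851 -1.21285675]
```

View pics/w6.png

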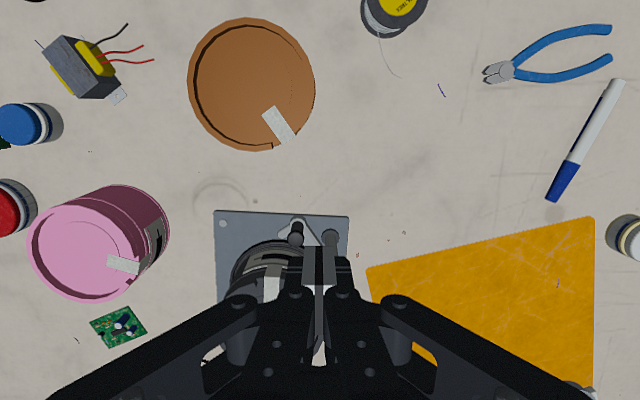

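View pics/t6.png

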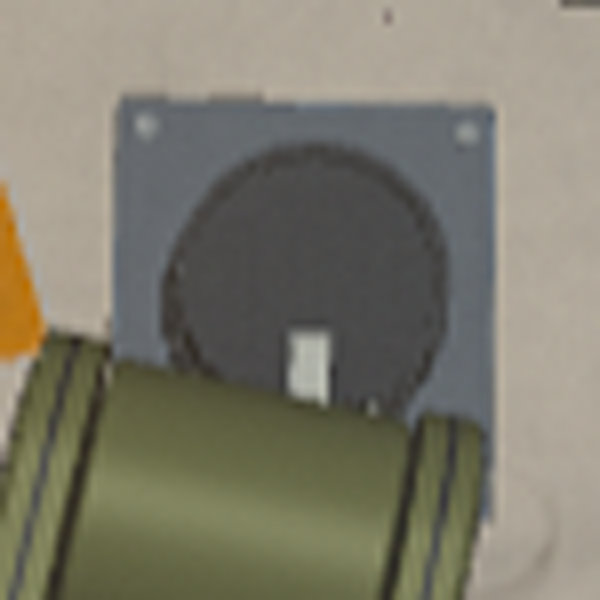

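```bash
python3 - <<'E'
from h import *
p=manip.camera_params('top')
im=manip.read_camera('top')
# tab edges: bright pixels sub-crop
g=im[189:202,318:340].astype(int).sum(2); print(g)
E
python3 - <<'E'
import numpy as np
f=lambda c:((np.array(c)+.5)/8-.5+np.array([290,150])).tolist()
print(*f([311,333]),*f([308,398]))
E
python3 notch.py top 328.4 191.2 328.1 199.3
```

```text
[[224 226 224 220 223 223 222 225 220 223 221 219 220 223 218 224 223 220
  222 226 225 220]
 [222 223 221 220 222 223 220 221 217 212 211 207 210 219 218 221 224 223
  220 222 223 221]
 [224 228 226 220 223 225 221 216 308 335 339 327 334 254 217 220 227 224
  220 224 221 222]
 [226 222 225 216 222 222 219 212 378 483 490 483 480 290 214 220 219 224
  219 223 222 225]
 [222 221 218 219 223 220 221 214 356 525 521 531 521 288 218 221 220 219
  219 220 221 218]
 [220 224 217 218 224 223 218 207 352 522 518 523 520 288 209 221 218 219
  217 219 217 217]
 [222 223 222 220 224 224 214 203 407 522 516 528 528 242 217 218 219 223
  218 219 216 219]
 [207 213 217 224 220 224 220 205 465 520 516 523 536 186 213 219 221 226
  218 219 227 221]
 [195 203 197 214 212 210 206 205 472 528 518 522 536 206 209 218 217 219
  218 218 222 211]
 [212 206 204 205 193 202 197 200 397 448 483 488 541 212 216 221 223 219
  216 228 224 201]
 [228 229 221 221 216 214 207 193 231 246 343 353 445 203 209 201 226 206
  224 203 217 191]
 [239 241 233 231 227 223 228 220 213 205 200 191 214 193 200 187 209 176
  250 196 197 177]
 [249 244 243 242 242 241 231 234 233 225 223 219 216 217 210 212 206 188
  256 213 189 205]]
328.4375 191.1875 328.0625 199.3125
inner,outer in stand mm [[-20.2, -1.0], [-44.2, -0.5]] dir 3.119740305091103 pos [-3.09250861 -3.13103371]
```

Run:
```python
from h import *
im=manip.read_camera('wrist'); p=manip.camera_params('wrist'); save(im,'w6c',(240,190,370,290),6)
print(atz(p,[[297,226]],.1275), proj(p,[[.458,-.0723,.1275],[.5044,-.0411,.1]]))
```

```text
[[ 0.45158389 -0.06965502  0.1275    ]] [[293.54867539 234.13253984]
 [333.18048069 271.83800965]]
```

View pics/w6c.png

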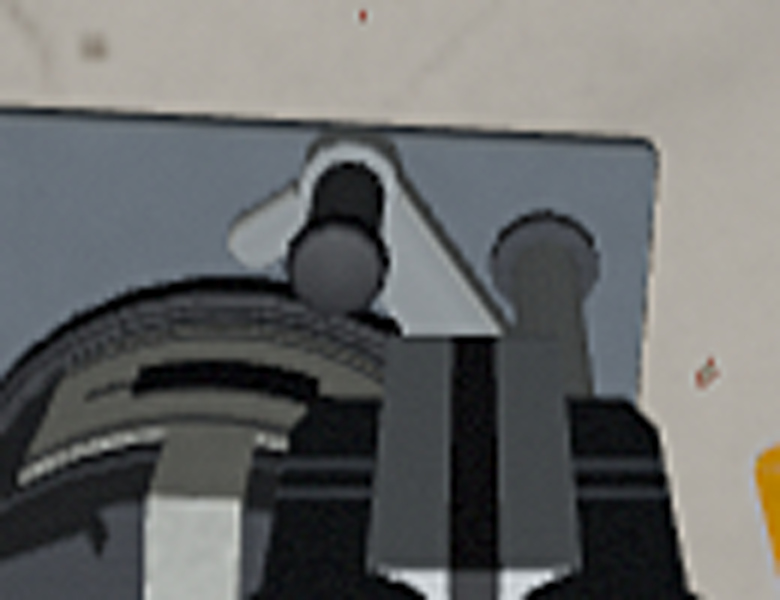

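>>> jog_arm --deltas '[0,-0.015,-0.005,0,-0.009,-0.003,255,0.02,0,0,0,0,0,255,0.02,0,0,0,0,0,255,0,0,0,0,0,0,255]'

```text
time_s: 8.0
position: [0.4375, -0.0697, 0.1671]
tool_rot: [0.707, -0.001, 0.707, 0.002]
ft_force: [-0.3, 0.9, 0.1]
finger_gap: -0.003
```

Run:
```python
from h import *
st=manip.get_state();print(need(goalR(1),[.43,-.070,.108]),st['ft_force'])
im=manip.read_camera('wrist');save(im,'w7',(220,150,420,300),4)
```

```text
(array([ 0.0591278 , -0.00032918, -0.00754931]), array([ 0.00462099,  0.00075953, -0.00042594])) [-0.32634067  0.89533189  0.08104776]
```

View pics/w7.png

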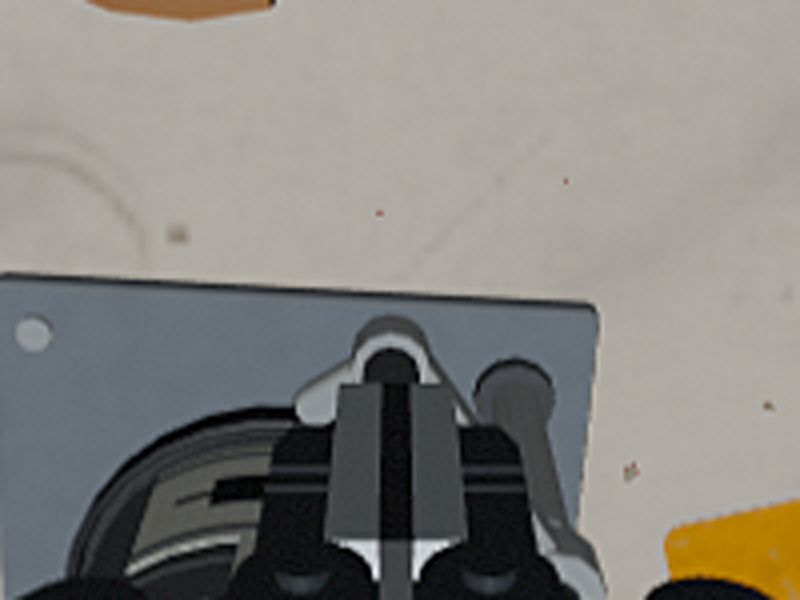

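>>> jog_arm --deltas '[0,0,-0.016,0.004,0,0,255,0,0,0,0,0,0,255,0.02,0,0,0,0,0,255,0.025,0,0,0,0,0,255,0.015,0,0,0,0,0,255,0,0,0,0,0,0,255]'

```text
time_s: 8.65
position: [0.4309, -0.0712, 0.1147]
tool_rot: [0.712, -0.002, 0.702, -0.0]
ft_force: [-0.4, 0.5, -0.1]
finger_gap: 0.002
```

Run:
```python
from h import *
st=manip.get_state();print(need(goalR(1),[.4405,-.0715,.108]),st['ft_force'])
im=manip.read_camera('wrist');save(im,'w8',(220,150,420,300),4)
```

```text
(array([ 0.00679931, -0.0002995 ,  0.00951465]), array([0.00202979, 0.01490723, 0.00300503])) [-0.41639804  0.4704236  -0.14020833]
```

View pics/w8.png

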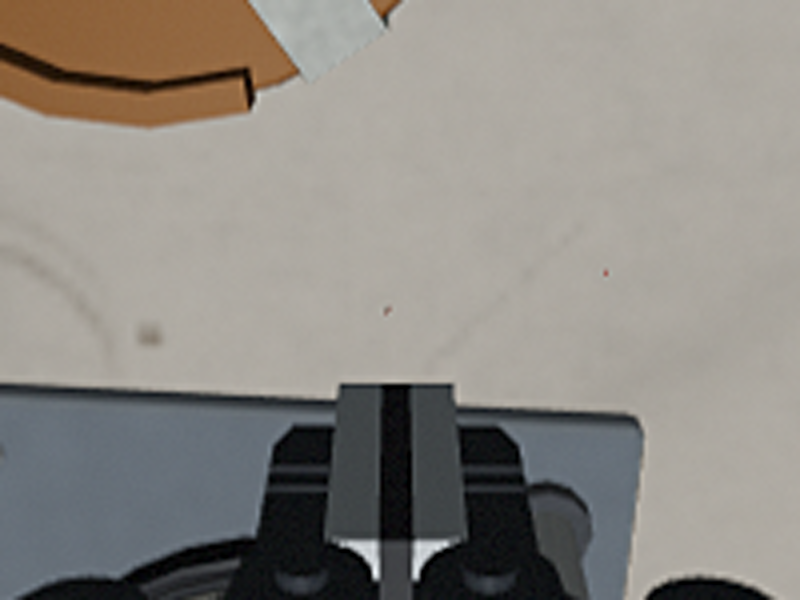

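>>> jog_arm --deltas '[0.005,0,0,0.002,0.014,0.003,255,0.003,0,0.004,0,0,0,255,0,0,0.005,0,0,0,255,0,0,0.004,0,0,0,255]'

```text
time_s: 9.1
position: [0.4428, -0.0748, 0.1102]
tool_rot: [0.703, -0.004, 0.711, -0.002]
ft_force: [-18.6, -10.7, 8.7]
finger_gap: -0.0
```

Run:
```python
from h import *
st=manip.get_state();print(need(goalR(1),[.4405,-.0715,.108]),st['ft_force'])
c,s=np.cos(YAW),np.sin(YAW);M=np.array([[c,-s],[s,c]])
for q in np.linspace(.93,0,10): print(q.round(2),(AX+M@(np.array([-.06,.055])+.055*np.array([np.cos(-np.pi/2-q),np.sin(-np.pi/2-q)]))).round(4))
```

```text
(array([ 0.00222275,  0.00333742, -0.00226564]), array([ 0.002614  , -0.01021271,  0.0093151 ])) [-18.63772132 -10.71883208   8.70436951]
0.93 [ 0.4581 -0.0724]
0.83 [ 0.4615 -0.077 ]
0.72 [ 0.4654 -0.0811]
0.62 [ 0.4696 -0.0849]
0.52 [ 0.4743 -0.0881]
0.41 [ 0.4792 -0.0909]
0.31 [ 0.4844 -0.0932]
0.21 [ 0.4899 -0.0949]
0.1 [ 0.4954 -0.0961]
0.0 [ 0.5011 -0.0966]
```

Pushing square to the robot loads the latch mostly radially. I'll back off and turn the tool so it pushes along the swing.

>>> jog_arm --deltas '[0,0.002,-0.012,0,0,0,255,0,0.006,-0.006,0,0,0,255,0,0.006,0,0.125,0,0,255,0,0.004,0,0.125,0,0,255,0,0,0,0.125,0,0,255,0,0,0,0.125,0,0,255,0,0,0,0,0,0,255]'

```text
time_s: 9.8
position: [0.4293, -0.0555, 0.1143]
tool_rot: [0.684, 0.177, 0.683, -0.184]
ft_force: [0.5, 0.5, -0.3]
finger_gap: 0.001
```

```bash
cat >> h.py <<'E'
def goalYaw(t):
    return R.from_euler('z',t).as_matrix()@goalR(1)
E
python3 - <<'E'
from h import *
st=manip.get_state();print(need(goalYaw(-.5),[.436,-.060,.109]),st['ft_force'],st['qpos'],st['position'])
im=manip.read_camera('wrist');save(im,'w9',(220,150,420,300),4)
im=manip.read_camera('side');save(im,'s9',(270,170,390,260),6)
E
```

```text
(array([ 0.00532627, -0.00049408,  0.00803219]), array([-0.01697063,  0.00353418,  0.0097076 ])) [ 0.5487072   0.47855803 -0.33724854] [-0.24623306 -0.27550099  2.22986841 -0.01110224  1.18635006 -1.29589922] [ 0.42927036 -0.05554643  0.11429216]
```

View pics/w9.png

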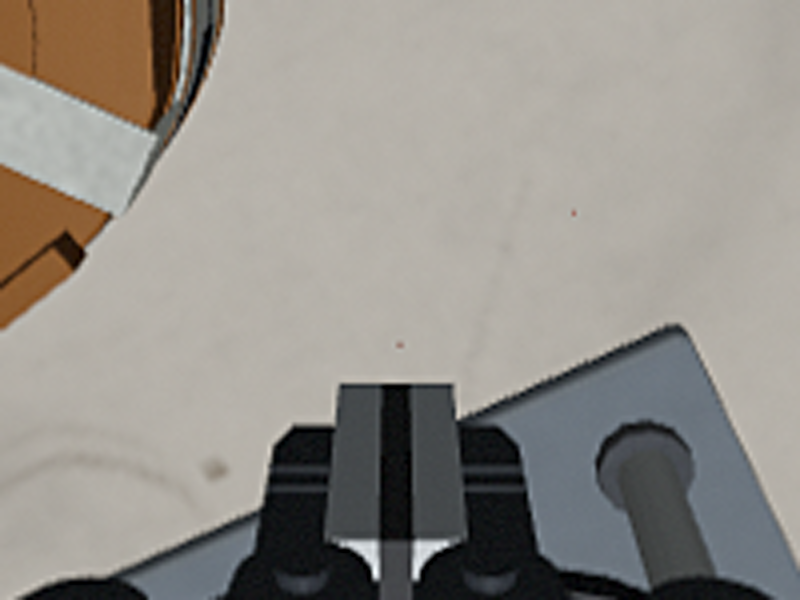

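View pics/s9.png

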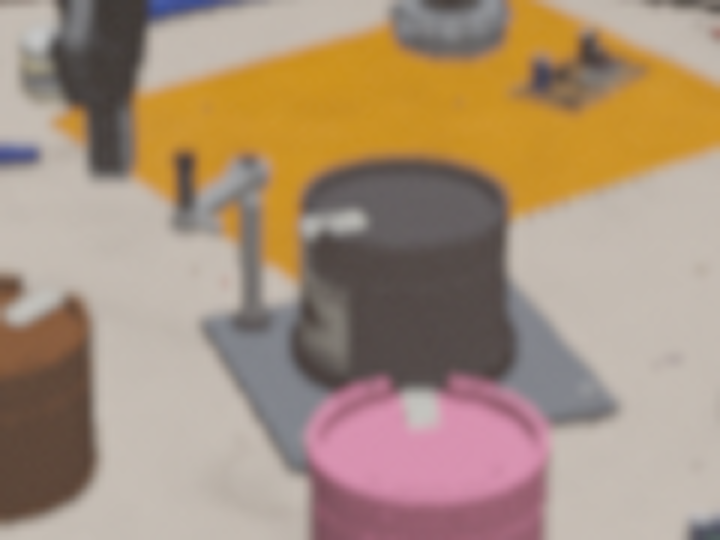

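>>> jog_arm --deltas '[0.005,0,0,-0.016,0.003,0.009,255,0.002,0,0.004,0,0,0,255,0,0,0.004,0,0,0,255,0,-0.001,0.004,0,0,0,255]'

```text
time_s: 10.3
position: [0.44, -0.0625, 0.1066]
tool_rot: [0.686, 0.172, 0.686, -0.172]
ft_force: [0.5, -0.4, -0.3]
finger_gap: -0.0
```

>>> jog_arm --deltas '[0,-0.002,0.005,0,0,0,255,0,-0.0015,0.005,0,0,0,255]'

```text
time_s: 10.5
position: [0.4475, -0.071, 0.1064]
tool_rot: [0.686, 0.172, 0.686, -0.172]
ft_force: [-1.8, 0.1, -0.1]
finger_gap: 0.001
```

Run:
```python
from h import *
st=manip.get_state();print(need(goalYaw(-.5),[.436,-.060,.109]),st['ft_force'],st['position'])
im=manip.read_camera('wrist');save(im,'w10',(220,150,420,300),4)
im=manip.read_camera('side');save(im,'s10',(270,170,390,260),6)
```

```text
(array([-0.00263174,  0.00428898, -0.01536101]), array([ 0.00796972, -0.00058676,  0.00034274])) [-1.75882391  0.0697421  -0.10221983] [ 0.44751085 -0.07103705  0.10636069]
```

View pics/s10.png

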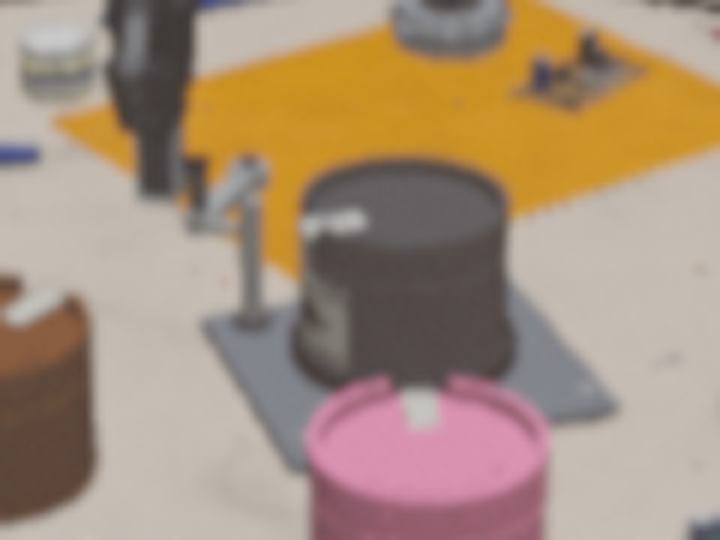

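>>> jog_arm --deltas '[0,-0.0015,0.005,0.007,0,0,255,0,-0.001,0.005,0,0,0,255,0,-0.0005,0.005,0,0,0,255,0,0,0.005,0,0,0,255]'

```text
time_s: 11.0
position: [0.4647, -0.0843, 0.1063]
tool_rot: [0.685, 0.175, 0.685, -0.175]
ft_force: [-0.8, 0.1, -1.2]
finger_gap: -0.002
```

Run:
```python
from h import *
st=manip.get_state();print(need(goalYaw(-.5),[.4857,-.0882,.107]),st['ft_force'],st['position'])
im=manip.read_camera('wrist');save(im,'w11')
im=manip.read_camera('side');save(im,'s11',(270,170,390,260),6)
```

```text
(array([-0.00069167,  0.00662443,  0.02031807]), array([-0.00029521, -0.00050085,  0.0002    ])) [-0.75790438  0.13714356 -1.16959356] [ 0.46469409 -0.08426623  0.10631984]
```

View pics/s11.png

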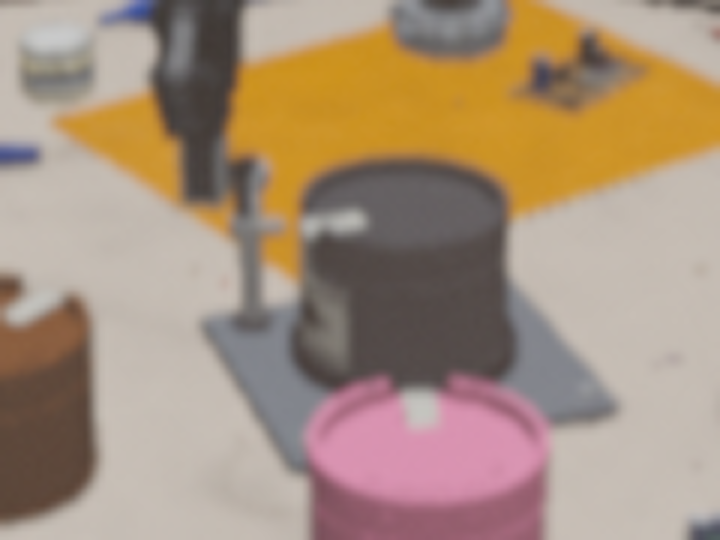

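View pics/w11.png

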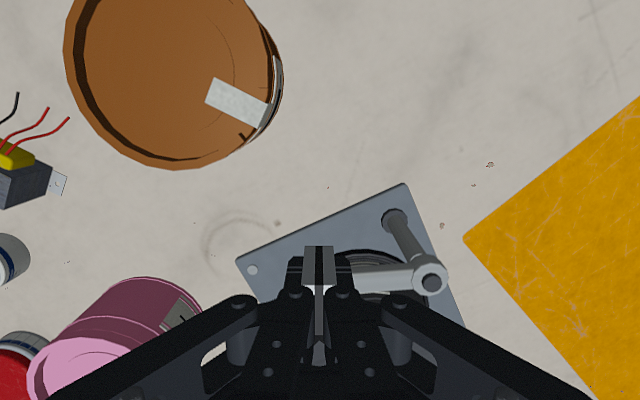

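>>> jog_arm --deltas '[0,0.001,0.004,-0.12,0,0,255,0,0.001,0.004,-0.12,0,0,255,0,0.0005,0.004,-0.1,0,0,255]'

```text
time_s: 11.4
position: [0.4773, -0.0864, 0.1064]
tool_rot: [0.705, 0.052, 0.705, -0.052]
ft_force: [-1.7, -0.6, -0.3]
finger_gap: -0.003
```

Run:
```python
from h import *
st=manip.get_state();print(need(goalYaw(-.15),[.484,-.094,.107]),st['ft_force'],st['position'])
im=manip.read_camera('side');save(im,'s12',(270,170,390,260),6)
im=manip.read_camera('top');save(im,'t12',(290,150,365,225),8)
```

```text
(array([-0.00063626, -0.00651357,  0.00771943]), array([ 2.20518511e-03, -4.59267445e-04, -2.12434920e-05])) [-1.68915036 -0.60839008 -0.25895719] [ 0.47732361 -0.08642064  0.10636742]
```

View pics/s12.png

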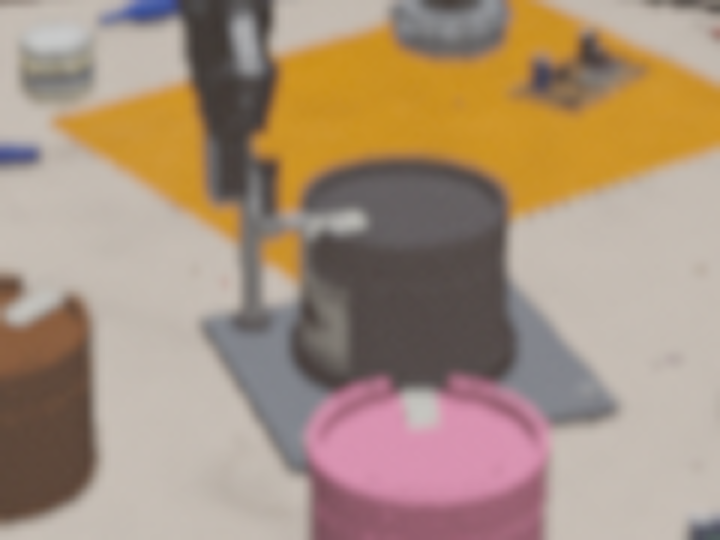

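View pics/t12.png

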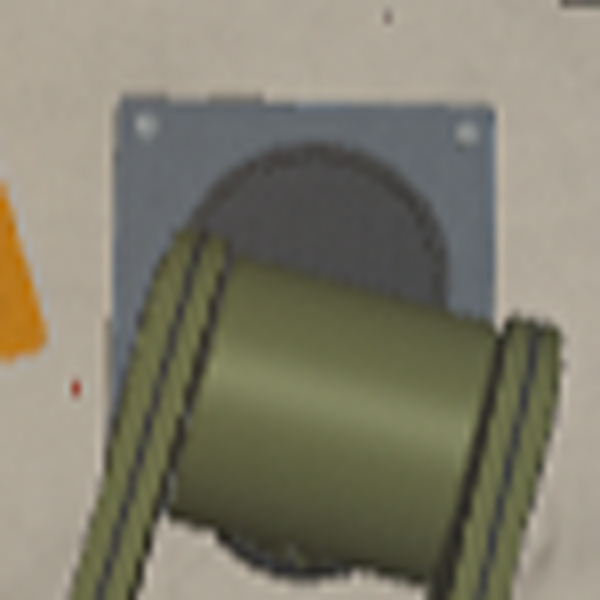

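>>> jog_arm --deltas '[0,-0.004,0.001,0,0,0,255,0,-0.003,0.002,0,0,0,255,0,0,0.003,0,0,0,255,0,0,0.003,0,0,0,255]'

```text
time_s: 11.9
position: [0.4838, -0.0948, 0.1061]
tool_rot: [0.703, 0.056, 0.707, -0.055]
ft_force: [-10.9, 1.5, 6.2]
finger_gap: 0.001
```

>>> jog_arm --deltas '[0,0,0.003,0,0,0,255,0,0,0.003,0,0,0,255]'

```text
time_s: 12.1
position: [0.4839, -0.0948, 0.1058]
tool_rot: [0.696, 0.057, 0.713, -0.055]
ft_force: [-17.4, 2.2, 13.1]
finger_gap: 0.0
```

>>> jog_arm --deltas '[0,0,-0.015,0,0,0,255,0,0,-0.02,0,0,0,255,-0.02,0,-0.02,0,0,0,255,-0.04,0,0,0,0,0,255,-0.04,0.02,0,0,0,0,255,-0.02,0.045,0,0,0,0,255,0,0.045,0,0,0,0,255,0,0.045,0,0,0,0,255,0,0.045,0,0,0,0,255,0,0.045,0,0,0,0,255,0,0,0,0,0,0,255]'

```text
time_s: 13.2
position: [0.4756, 0.164, 0.2363]
tool_rot: [0.7, 0.063, 0.709, -0.057]
ft_force: [-0.2, -0.4, 0.5]
finger_gap: 0.0
```

Run:
```python
from h import *
print(manip.get_state()['position'])
im=manip.read_camera('side');save(im,'s13',(270,170,390,260),6)
im=manip.read_camera('top');save(im,'t13',(290,150,365,225),8)
```

```text
[0.47558549 0.16404142 0.23626982]
```

View pics/s13.png

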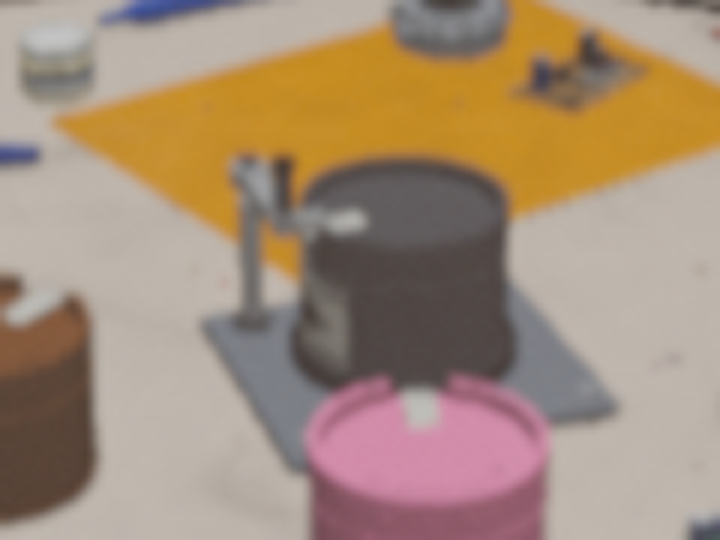

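View pics/t13.png

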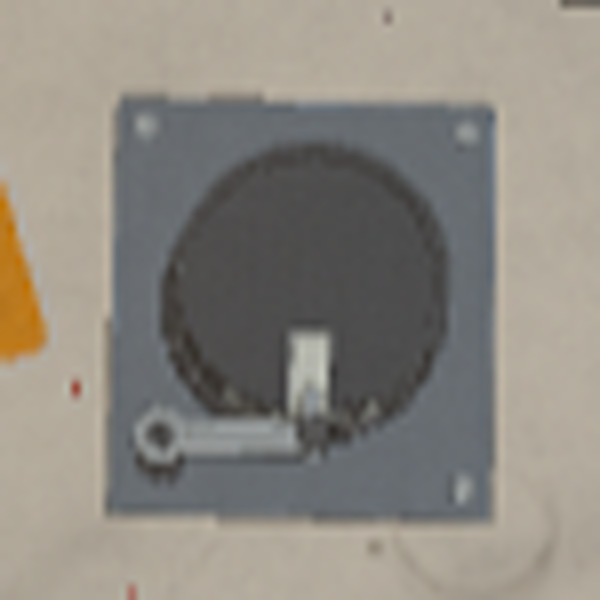

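>>> jog_arm --deltas '[0,-0.03,0.04,0,0,0,255,0,-0.04,0.04,0,0,0,255,0,-0.04,0.04,0,0,0,255,0,-0.04,0.04,0,0,0,255,0,-0.03,0.02,0,0,0,255,0,0,0,0,0,0,255,0,0,0,0,0,0,255]'

```text
time_s: 14.0
position: [0.6116, -0.0475, 0.2321]
tool_rot: [0.7, 0.067, 0.709, -0.064]
ft_force: [0.4, -0.5, -1.0]
finger_gap: -0.001
```

Run:
```python
from h import *
print(manip.get_state()['position'])
im=manip.read_camera('wrist');save(im,'w14');np.save('w14.npy',im)
```

```text
[ 0.61164865 -0.04753197  0.23207341]
```

View pics/w14.png

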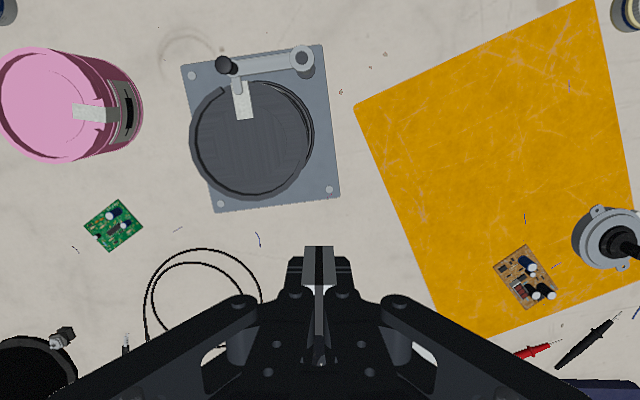

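Run:
```python
from h import *
im=np.load('w14.npy');save(im,'w14c',(170,30,350,220),4)
```

```text
(no output)
```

View pics/w14c.png

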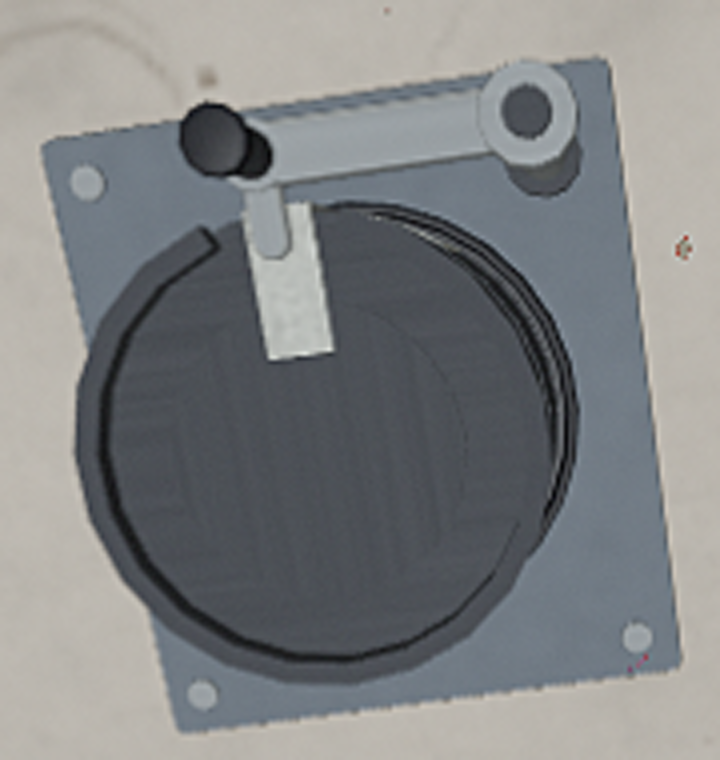

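Run:
```python
from h import *
p=manip.camera_params('wrist')
f=lambda c:(np.array(c,float)+.5)/4-.5+np.array([170,30])
C=atz(p,f([[42,143],[607,60],[681,668],[182,733]]),.012)
e=lambda a,b:np.arctan2(*(b-a)[1::-1])
ys=[e(C[0],C[1])-np.pi/2,e(C[3],C[2])-np.pi/2,e(C[0],C[3]),e(C[1],C[2])]; print('plate yaw',np.round(ys,3),np.mean(ys),'centre',C.mean(0), [np.linalg.norm(C[i]-C[i-1]).round(4) for i in range(4)])
Y=np.mean(ys)
T=atz(p,f([[245,215],[268,360],[317,205],[334,352],[301,356],[282,210]]),.0895)
print('tab err', [round(e(T[i+1],T[i])-0-np.pi*np.sign(e(T[i+1],T[i]))-Y,3) for i in(0,2)], round(e(T[4],T[5])-np.pi*np.sign(e(T[4],T[5]))-Y,3))
pin=atz(p,f([212,138]),.1275)[0]; post=atz(p,f([528,111]),.1)[0]; v=post-pin
print('latch q', np.arctan2(v[0],v[1])+Y,'alt', pin,post)
N=atz(p,f([[262,190],[274,250]]),.0985); print('nose dir rel', e(N[0],N[1])-Y)
c,s=np.cos(Y),np.sin(Y);M=np.array([[c,s],[-s,c]])
for n,q in(('pin',pin),('tabin',T[4]),('tabout',T[5]),('nose',N[1])): print(n,((M@(q-C.mean(0))[:2])*1000).round(1))
```

```text
plate yaw [-0.053 -0.05  -0.046 -0.05 ] -0.049950100043935325 centre [ 0.56103664 -0.09781587  0.012     ] [np.float64(0.163), np.float64(0.1478), np.float64(0.1626), np.float64(0.1471)]
tab err [np.float64(-0.039), np.float64(-0.069)] -0.061
latch q -0.004744232248243996 alt [ 0.50070843 -0.0955714   0.1275    ] [ 0.50320478 -0.04038713  0.1       ]
nose dir rel 0.00886423799272594
pin [-60.4  -0.8]
tabin [-20.6  -0.8]
tabout [-50.1   1. ]
nose [-42.   -0.1]
```

Run:
```python
from h import *
p=manip.camera_params('wrist'); im=np.load('w14.npy').astype(float).sum(2)
Y=-.05
L=[];Rr=[]
for r in range(95,117):
    row=im[r,225:262]; lo,hi=np.median(row[:4]),np.percentile(row,85); th=(lo+hi)/2; b=np.nonzero(row>th)[0]
    i,j=b[0],b[-1]
    L.append((225+i-(row[i]-th)/(row[i]-row[i-1]),r)); Rr.append((225+j+(row[j]-th)/(row[j]-row[j+1]),r))
for n,E in(('L',L),('R',Rr)):
    E=np.array(E); print(n,E[::4].round(1).tolist())
    W=atz(p,E,.0895)[:,:2]; vx,vy,_,_=cv2.fitLine(W.astype(np.float32),cv2.DIST_HUBER,0,1e-4,1e-4).ravel(); print(np.arctan(vy/vx)-Y)
```

```text
L [[232.2, 95.0], [232.9, 99.0], [233.6, 103.0], [234.5, 107.0], [235.2, 111.0], [235.8, 115.0]]
-0.018192787
R [[249.4, 95.0], [249.9, 99.0], [250.8, 103.0], [251.3, 107.0], [251.9, 111.0], [252.6, 115.0]]
-0.025868613
```

Run:
```python
from h import *
print(manip.get_state()['ft_force']); print(manip.job_done())
```

```text
[-0.23343285 -0.03060066 -0.9712182 ]
the job is handed in; nothing more can be done
None
```

I turned the dark tin about 2.9 rad with a shut fingertip pressed on its rim, at roughly 6–9 N. The label now faces the front of the stand. I then swung the latch home by its pin. The job was handed in about 14 s into the 64 s limit, with the arm hovering clear and touching nothing.

**Last checks:**
- **Latch:** it measures about 0.00 rad, and its nose lies in the notch over the paper tab.
- **Tin:** upright in its saucer, with the label about 0.02 rad (1.3°) short of square by an edge fit on the tab. Reading the tab edges by eye in the same picture gave 0.04–0.07 rad; I trusted the fit.
- **Bystanders:** I touched none of them by plan and saw no change in the views I had. I did not measure their positions again at the end.

**One hiccup:** my first push on the latch pin went mostly towards the post and read about 20 N. I backed off, turned the tool and pushed along the swing. The final push against the stop also read about 20 N.

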